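# Press the finned reference load onto the keyed test port and hold it for the reading

## Task

Take the black dust cap off the tester's port and set it upright on the bench, well clear of the tester. Then take the finned reference load by its knurled collar, put it over the port, turn it until its hidden keyways drop over the pins and push it gently home onto the flange; the port does not lock and its sprung contact pushes the load back up, so finish while still gripping the collar and holding it pushed fully home for the reading. Leave the other, flat-topped standard standing where it is.

Things in the scene. Friction and masses are not known exactly. Their poses are not given: they have to be found in the camera images.
- tester: Grey bench tester with an aluminium deck, fixed on the bench, 124 (x) x 164 (y) x 52 mm; its black front panel with the display faces its -x. Origin: centre of its underside on the bench, z up. On the deck: three black lead sockets 3 mm high along the +y side, and the test port towards -y.
- port (a point): Centre of the top face of the port's square steel flange (58 x 58 mm), 55 mm above the bench, at (12, -34) mm in the tester's frame, z up. A round aluminium spigot rises from it: diameter 28 mm, 22 mm high, top edge chamfered, with a sprung contact in its top.
- pins (a point): On the port's axis 12 mm above the flange, level with the tops of the port's three steel pins. The pins stand out from the spigot's side a third of a turn apart; each is 5 mm wide, reaches 19 mm from the axis and stands from 2 to 12 mm above the flange.
- contact (a joint): Brass sprung contact, diameter 10 mm, standing 8 mm out of the spigot's top (30 mm above the flange) when free. In m: 0 = free, grows as it is pressed down, end of travel 0.006. It takes 5 N to start and 1 N more per mm; with the load fully home it reads 0.004 (9 N).
- dust_cap: Black push-on dust cap, a plain pot mouth down, outer diameter 47 mm, 42 mm high, bore 41 mm wide, 33 mm deep, 30 g. Starts loosely over the spigot, on the flange. Origin: centre of its lower rim, z up. Grip it from above round its side near the top; lift it straight up at least 35 mm to clear the contact. Bench free to put it down: round x = 0.44, y = -0.20 m.
- load: Finned reference load: the aluminium standard with four round fins on top, 69 mm high, 140 to 210 g, loose, standing mouth down on the bench left (+y) of the tester. Origin: centre of its lower rim, z up. Hollow skirt (diameter 46 mm) from 0 to 26 mm, knurled collar from 19 to 43 mm (diameter 48 mm; grip it here from above), fins (diameter 37 mm) from 46 mm up.
- collar (a point): On the load's axis at mid-height of its knurled collar, 31 mm above its lower rim; the fingers close here across 48 mm.
- keyways (a point): Centre of the load's mouth (its lower rim). Bore 31 mm wide, 26 mm deep, with three full-length keyways 9.5 mm wide a third of a turn apart, not visible from outside: a third of a turn always meets the pins once, with 0.13 rad play each way. Keyways astray: the rim rests on the pins, 12 mm above the flange; met: it drops to 4 mm, onto the contact, and pressed on to 0 mm (fully home).
- short: The other standard, not to be used: same skirt and knurled collar, but a low flat top and no fins, 49 mm high, about 150 g, loose, standing mouth down on the bench near the load (the two may change places). Origin: centre of its lower rim, z up.
There are look-alikes about, which are no part of the job. Leave any brown look-alike of the load alone.

How it is judged:
By the outcome, as a careful person would: the job done as asked, in the order asked, and still so for the second after the job is handed in, while the arm keeps its last pose, push and grip.
It also fails if it takes over 64 s, if anything falls off the work surface, if the arm or the gripper's body presses on something with over 40 N, if the wrist force passes 120 N, or if a joint passes its speed limit or range.

## Robot

A 6-joint arm with a two-finger parallel gripper is mounted at the origin on a cart in front of the work surface, level with it; the furniture and walls round the work are solid. World frame = base frame: x ahead of the robot, y to its left, z up, the work surface at z = 0. Lengths are in mm, angles in rad, forces in N, time in s.
With the tool pointing down it reaches from about 275 to 775 mm from the base axis. Payload 14.6 kg.
Tool frame: the origin (TCP) lies between the finger pads, 19 mm behind the fingertips; this is the grasp point; z points along the fingers, y is the line along which they close (so a half turn about z gives the same grasp; the last joint's range is limited). The gripper opens to 85 mm and grips with 20 to 120 N. Pads are 22 mm wide; open, the fingers measure 114 mm over their backs; the gripper's body (76 mm by 85 mm) begins 54 mm behind the grasp point. The pads swing forward as they close: fully open they stand 13 mm farther back than shut.
Start: joints at [0.957, 0.263, -0.048, 1.259, 0, 1.415], TCP at [232.513, 470.708, 249.978] pointing down, gripper open.
Joint ranges: [-2.65, 2.65], [-0.89, 1.7], [-1.18, 1.37], [-2.13, 2.11], [-1.35, 1.29], [-3.14, 3.14]. Speed limits (rad/s): [1.89, 1.89, 2.57, 2.79, 3.14, 3.14].

## Interface

Orientations are given as a 3x3 rotation matrix whose columns are the frame's x, y, z axes.
In Python, from plant import r gives the robot as it stands.
- The arm moves only by the tool send_rows, never from a script. Its argument "series" is a list that holds one entry, the list of rows, each a list of 5 numbers: the opening, from 0 (shut) to 1 (fully open), then the shift along the tool's x, y, z in m, then the turn about the tool's z in degrees. In form: [[[jaw, tx, ty, tz, roll], ...]]. A call has 1 to 12 rows; each row is the pose to reach, as a shift and turn from the pose commanded when the call began, along the tool's axes at that moment; what a row does not reach only later rows make up. A row lasts 1/8 s, in which the tool goes at most 62.5 mm and 10.7 degrees, less where a joint would pass 70% of its speed; a pose out of reach is approached as far as the arm can. A call with a gripper value outside its range is refused whole. The fingers move at their own pace and stop on an object; the grip force is fixed at half the most. Time passes only in rows, so rows that repeat a pose let the fingers close. It gives the time, the measured TCP pose, the force, the opening and the grip force at its end, in the units of the state.
- r.read_state(): the state, without advancing time (a new reading comes with each control period).
- r.capture(name): name is "scene" or "side" or "wrist"; returns a dict with "image" (480x640x3 uint8, red, green, blue), "fx", "fy", "cx", "cy" (pixels), "world_to_cam" (4x4, takes a point from world to camera coordinates). Camera axes: x right, y up, looking along -z (the intrinsics and any distortion apply to the point x, -y, -z); pixel columns grow to the right and rows downward; lengths in mm; the calibration is good to about 2 mm. A picture is of the moment at which its call begins. There is no depth.
- r.hand_in(): hands the job in; it is judged then, once.
Trained networks look in the newest picture that a camera, given by its name, has taken for a name from the list of things; names that differ only in an ending like _2 or _b are one class to them, and where a whole thing is asked for, a point or a joint stands for the part that bears it (a point fixed in the world has none). Each returns a list of dicts, best first, with "score" (0 to 1); they miss things now and then, are a little off and sometimes report something else, mostly with a low value. They report only what shows in the picture. A call takes as long as a camera call. They do not tell look-alikes from the thing itself.
- r.trace(camera, thing): "region" (480x640 bool, what is visible of it).
- r.spot_point(camera, thing): "centre" ([x, y, z] in mm, in the coordinates of the camera as it stood for that picture, good to about 4 mm: a listed point, or the origin of a listed thing).
The state is a dict: "time_s": time; "q": joint angles; "joint_vel": joint speeds; "effort": joint torques, N m; "tool_pos": TCP position; "tool_rot": TCP orientation; "wrist_force": force on the tool from outside, world axes, zero at the start; "moment": the same for the moment, N m; "opening": finger opening in mm; "grasp_force": force on a finger pad.
Only numpy, scipy, OpenCV 4.12 (cv2) and the standard library are available. Lean on these libraries where they do the work, as an engineer would, in place of code of your own. Each camera call takes 0.05 s, during which the arm holds its last target. There are 200 camera calls.

## Working session

There is one attempt and no reset: what is moved stays moved. The work goes in short steps, Python scripts to look and compute and a tool call to move; the robot and the scene stay as the last step left them, time stands still between calls to the robot, and variables do not carry over. Pictures are saved under pics/ and viewed, at most 10 in all, crops included, and the job is handed in when it is done.

Besides the shell and the picture viewer there is one more tool, called after ">>>" as name(argument=value, ...), one argument or row to a line, values as JSON. send_rows: Moves the arm, as the interface text tells. Its arguments: {"type":"object","properties":{"series":{"type":"array"}},"required":["series"]}

```bash
mkdir -p pics; cat > h.py <<'E'
import numpy as np, cv2
from plant import r
def ray(c,u,v):
    W=np.array(c["world_to_cam"]);R,t=W[:3,:3],W[:3,3]
    d=np.array([(u-c["cx"])/c["fx"],-(v-c["cy"])/c["fy"],-1.]);d=R.T@d
    return -R.T@t,d/np.linalg.norm(d)
def tri(rs):
    A=sum(np.eye(3)-np.outer(d,d) for o,d in rs);b=sum((np.eye(3)-np.outer(d,d))@o for o,d in rs)
    return np.linalg.solve(A,b)
def toworld(c,p):
    W=np.array(c["world_to_cam"]);return W[:3,:3].T@(np.array(p)-W[:3,3])
def proj(c,p):
    W=np.array(c["world_to_cam"]);q=W[:3,:3]@np.array(p)+W[:3,3]
    return np.array([c["cx"]+c["fx"]*q[0]/-q[2],c["cy"]-c["fy"]*q[1]/-q[2]])
def spots(cam,c,names):
    for n in names:
        for s in r.spot_point(cam,n)[:4]:
            w=toworld(c,s["centre"]);print(cam,n,round(s["score"],2),w.round(1),proj(c,w).round())
E
python3 - <<'E'
from h import *
print({k:np.round(v,3).tolist() for k,v in r.read_state().items()})
ims=[]
for n in ["scene","side"]:
    c=r.capture(n);cv2.imwrite(f"pics/{n}0.png",c["image"][:,:,::-1]);print(n,c.keys(),[c[k] for k in("fx","fy","cx","cy")],ray(c,320,240))
    spots(n,c,["dust_cap","port","load","short","collar"])
E
```

```text
{'time_s': 0.0, 'q': [0.957, 0.264, -0.049, 1.259, -0.0, 1.416], 'joint_vel': [-0.002, 0.0, -0.0, 0.0, 0.001, 0.0], 'effort': [0.004, -63.761, 38.458, 0.013, -0.0, -0.0], 'tool_pos': [232.379, 470.493, 249.519], 'tool_rot': [[-0.897, 0.443, -0.001], [0.443, 0.897, -0.001], [0.0, -0.001, -1.0]], 'wrist_force': [-0.674, -0.069, 0.665], 'moment': [0.054, 0.005, -0.015], 'grasp_force': 0.0, 'opening': 85.572}
scene dict_keys(['image', 'fx', 'fy', 'cx', 'cy', 'world_to_cam']) [524.8912607247697, 524.8912607247697, 320.80236947637906, 245.52685716512323] (array([ 199.98925806, -426.02441521,  602.27052139]), array([ 0.37548581,  0.67779069, -0.63214728]))
scene dust_cap 0.72 [529.3  37.5  53.5] [363. 285.]
scene port 0.79 [526.5  39.8  59.7] [361. 282.]
scene load 0.89 [377.7 190.8  -2. ] [234. 285.]
scene load 0.81 [437.7 289.1   1.8] [244. 239.]
scene load 0.71 [376.6  60.7   5.7] [266. 335.]
scene load 0.15 [430.  287.1   1.3] [240. 242.]
scene short 0.76 [ 5.951e+02  2.788e+02 -1.000e-01] [322. 217.]
scene collar 0.85 [436.4 290.3  26.9] [241. 228.]
scene collar 0.68 [374.9  61.   31.3] [264. 324.]
scene collar 0.56 [373.6 196.4  30.4] [228. 270.]
side dict_keys(['image', 'fx', 'fy', 'cx', 'cy', 'world_to_cam']) [444.52013552333443, 444.52013552333443, 315.5499763139535, 235.6194184858468] (array([ 518.47443752, -544.01175577,  600.18845478]), array([-0.0034662 ,  0.78406102, -0.62067407]))
side dust_cap 0.82 [527.8  40.8  54.5] [327. 276.]
side port 0.71 [529.2  39.7  55.6] [328. 276.]
side load 0.94 [375.7 197.2   1.6] [255. 245.]
side load 0.92 [376.1  58.8   0.6] [247. 291.]
side load 0.67 [426.2 287.3   0.9] [281. 220.]
side load 0.45 [508.9  73.4   5.4] [317. 283.]
side short 0.92 [595.4 277.7   1.9] [355. 222.]
side collar 0.76 [376.6 195.6  33.6] [254. 234.]
side collar 0.73 [377.5  58.9  32.8] [246. 279.]
side collar 0.6 [432.5 287.1  30.3] [283. 210.]
```

View pics/scene0.png

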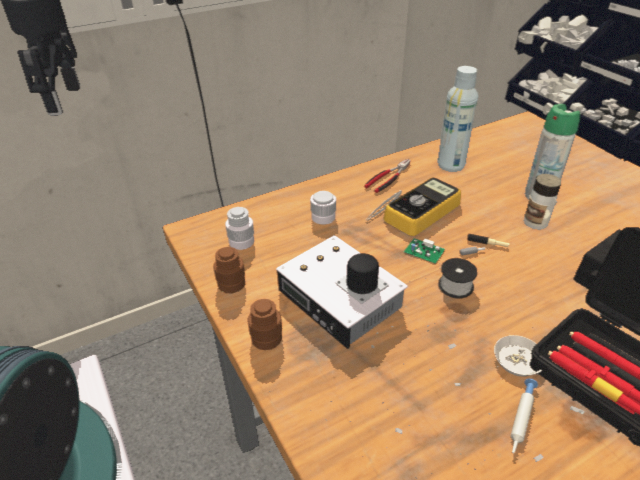

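View pics/side0.png

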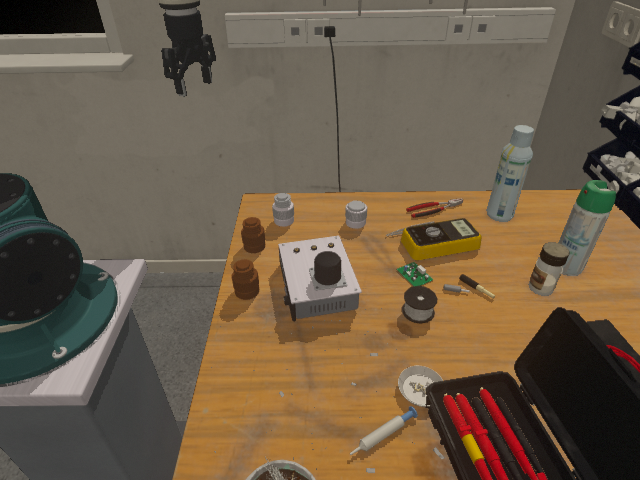

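The aluminium finned standard is at scene px (240,228). The brown look-alikes are at (230,270) and (265,323), and the flat-topped short is at (323,207). The cap is on the port at (363,275). The grey finned one at (240,228) fits the load, so I'll confirm it in a crop and refine by silhouette.

```bash
cat >> h.py <<'E'
from scipy.optimize import least_squares
def cyl(segs):
    a=np.linspace(0,2*np.pi,72);return np.vstack([np.c_[d/2*np.cos(a),d/2*np.sin(a),0*a+z] for d,z in segs])
CAP=cyl([(47,0),(47,42)]);LOAD=cyl([(46,0),(48,19),(48,43),(37,46),(37,69)])
def bb(m):
    n,l,s,_=cv2.connectedComponentsWithStats(m.astype(np.uint8));k=1+s[1:,4].argmax();return np.array([s[k,0],s[k,1],s[k,0]+s[k,2]-1,s[k,1]+s[k,3]-1],float)
def pbb(c,P,p):
    q=np.array([proj(c,x+p) for x in P]);return np.r_[q.min(0),q.max(0)]
def fit(P,obs,p0):
    f=lambda p:np.concatenate([pbb(c,P,p)-b for c,b in obs]);s=least_squares(f,p0);return s.x,s.fun
E
python3 - <<'E'
from h import *
C={n:r.capture(n) for n in("scene","side")}
def best(n,thing,w):
    u=proj(C[n],w)
    L=[t for t in r.trace(n,thing) if t["region"].any()]
    return bb(min(L,key=lambda t:np.linalg.norm(bb(t["region"]).reshape(2,2).mean(0)-u))["region"])
for nm,P,w in(("dust_cap",CAP,[528,39,55]),("load",LOAD,[434,288,0])):
    w=np.array(w,float);o=[(C[n],best(n,nm,w+[0,0,25])) for n in C]
    print(nm,[x[1] for x in o]);x,f=fit(P,o,w);print(x.round(1),f.round(1))
im=C["scene"]["image"][190:350,190:400,::-1];cv2.imwrite("pics/crop1.png",cv2.resize(im,None,fx=3.6,fy=3.6,interpolation=cv2.INTER_CUBIC))
W=r.capture("wrist");o,d=ray(W,320,240);print("wrist",o.round(1),d.round(2),W["fx"])
E
```

```text
dust_cap [array([346., 253., 378., 293.]), array([314., 251., 339., 284.])]
[527.4  40.8  54.8] [-0.9 -1.2  0.2  1.5 -0.7 -1.4  1.5  1.2]
load [array([226., 208., 253., 248.]), array([272., 193., 295., 225.])]
[433.7 295.   -6.9] [-1.4 -2.5  0.5  2.2  1.2 -1.2 -0.1  2.1]
wrist [165.9 503.3 375.4] [ 0.26 -0.13 -0.96] 385.7177457611453
```

View pics/crop1.png

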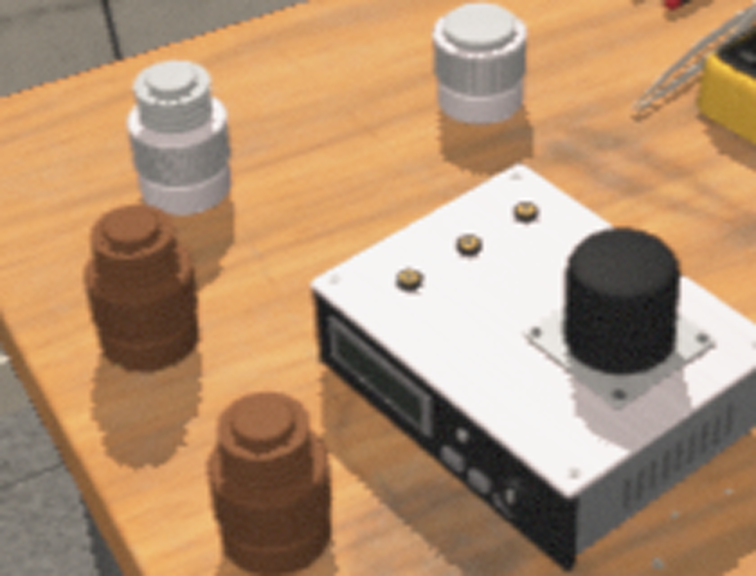

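The crop shows the grey four-finned load at crop (180,135), which is scene (240,228), and the short at (480,60). The brown ones stay where they are. I'm moving above the cap now.

>>> send_rows(
  series=[
    [[1,-0.04,-0.022,0,0],[1,-0.08,-0.045,0,0],[1,-0.12,-0.067,0,0],[1,-0.16,-0.09,0,0],[1,-0.21,-0.118,0,0],[1,-0.26,-0.146,0,0],[1,-0.31,-0.174,0,0],[1,-0.36,-0.202,0,0],[1,-0.41,-0.23,0,0],[1,-0.455,-0.255,0,0],[1,-0.455,-0.255,0,0],[1,-0.455,-0.255,0,0]],
  ],
)

```text
time_s: 2.45
tool_pos: [527.2, 40.8, 249.9]
tool_rot: [[-0.896, 0.443, -0.0], [0.443, 0.896, 0.0], [0.0, 0.0, -1.0]]
wrist_force: [1.0, 1.2, -0.5]
opening: 85.1
grasp_force: 0.0
```

```bash
python3 - <<'E'
from h import *
s=r.read_state();print(s["tool_pos"],np.round(s["q"],2),np.round(s["tool_rot"],3).tolist(),s["wrist_force"])
W=r.capture("wrist");spots("wrist",W,["dust_cap","port","tester"])
t=r.trace("wrist","dust_cap");b=bb(t[0]["region"]);print(b,pbb(W,CAP,np.array([527.4,40.8,55])).round(1))
x,f=fit(CAP,[(W,b)],np.array([527.4,40.8,55]));print(x.round(1),f.round(1))
f=lambda p:pbb(W,CAP,np.r_[p,55])-b
q=least_squares(f,[527.,40]);print(q.x,q.fun)
cv2.imwrite("pics/w1.png",W["image"][:,:,::-1])
E
```

```text
[527.22470932  40.75380522 249.88938884] [-0.08  0.27 -0.04  1.26  0.    0.38] [[-0.896, 0.443, -0.0], [0.443, 0.896, 0.0], [0.0, 0.0, -1.0]] [ 1.00346433  1.22921336 -0.5239603 ]
wrist dust_cap 0.67 [526.6  44.1  55.7] [325. 210.]
[292. 186. 353. 253.] [290.9 184.9 353.9 254.9]
[529.7  39.8  43.8] [ 0.2 -0.2 -0.2  0.2]
[527.1059811   41.00037773] [-0.99601701 -1.47967781  0.99537614  1.48269752]
```

View pics/w1.png

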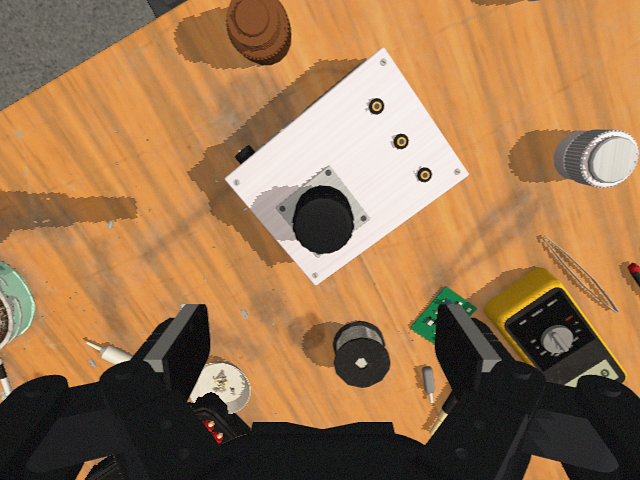

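The wrist view has the cap at (323,220) px on the port and agrees with (527,41) and height 55. I'm descending to grip it.

>>> send_rows(
  series=[
    [[1,0,0,0.04,0],[1,0,0,0.08,0],[1,0,0,0.12,0],[1,0,0,0.148,0],[1,0,0,0.164,0],[1,0,0,0.164,0],[0.3,0,0,0.164,0],[0.3,0,0,0.164,0],[0.3,0,0,0.164,0],[0.3,0,0,0.164,0],[0.3,0,0,0.164,0],[0.3,0,0,0.164,0]],
  ],
)

```text
time_s: 4.2
tool_pos: [528.0, 40.6, 87.1]
tool_rot: [[-0.897, 0.443, 0.002], [0.443, 0.897, -0.0], [-0.002, 0.001, -1.0]]
wrist_force: [-3.0, 1.2, 9.9]
opening: 45.9
grasp_force: 60.1
```

>>> send_rows(
  series=[
    [[0.3,0,0,-0.02,0],[0.3,0,0,-0.05,0],[0.3,0,0,-0.08,0],[0.3,0,0,-0.1,0],[0.3,-0.005,-0.04,-0.1,0],[0.3,-0.01,-0.085,-0.1,0],[0.3,-0.015,-0.13,-0.1,0],[0.3,-0.02,-0.175,-0.1,0],[0.3,-0.025,-0.22,-0.1,0],[0.3,-0.029,-0.254,-0.1,0],[0.3,-0.029,-0.254,-0.1,0]],
  ],
)

```text
time_s: 5.58
tool_pos: [440.5, -201.8, 186.4]
tool_rot: [[-0.895, 0.445, 0.001], [0.445, 0.895, -0.001], [-0.001, -0.0, -1.0]]
wrist_force: [-0.2, -0.0, 0.3]
opening: 45.7
grasp_force: 61.5
```

```bash
python3 - <<'E'
from h import *
s=r.read_state();print(s["tool_pos"],s["opening"],s["grasp_force"])
C=r.capture("scene");S=r.capture("side");print(proj(C,[440,-200,0]),proj(S,[440,-200,0]))
for n,c in(("scene",C),("side",S)):
    spots(n,c,["dust_cap","port","pins"])
def crop(c,u,v):
    u,v=int(np.clip(u,130,510)),int(np.clip(v,130,350));return cv2.resize(c["image"][v-130:v+130,u-130:u+130,::-1],(400,400))
cv2.imwrite("pics/c2.png",np.hstack([crop(C,340,320),crop(S,*proj(S,[440,-200,50]))]))
E
```

```text
[ 440.54403714 -201.78390984  186.41085299] 45.66489599635385 61.52867169119418
[407.33989362 463.26112822] [269.06225246 418.94396884]
scene dust_cap 0.84 [ 444.  -203.3  151.3] [427. 389.]
scene port 0.85 [529.8  36.3  57. ] [364. 283.]
scene port 0.41 [505.7  70.3   1.2] [338. 301.]
scene pins 0.6 [527.4  40.1  68.7] [361. 277.]
scene pins 0.23 [526.8  39.5  58.3] [361. 282.]
side dust_cap 0.94 [ 442.8 -201.6  157. ] [261. 351.]
side dust_cap 0.68 [ 4.296e+02  2.853e+02 -2.000e-01] [283. 221.]
side port 0.81 [527.2  39.8  56.4] [327. 276.]
side pins 0.59 [528.7  40.8  69.2] [328. 270.]
```

View pics/c2.png

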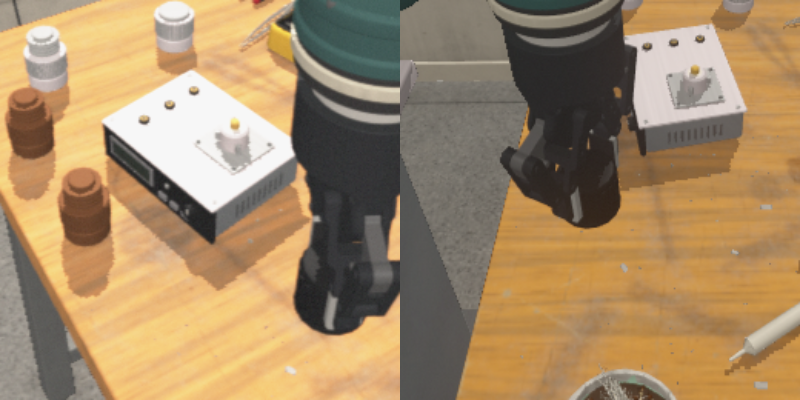

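The cap is off and held, with the spigot bare. The bench below the cap is clear, so I'm lowering it.

>>> send_rows(
  series=[
    [[0.3,0,0,0.05,0],[0.3,0,0,0.1,0],[0.3,0,0,0.135,0],[0.3,0,0,0.147,0],[0.3,0,0,0.151,0],[0.3,0,0,0.153,0],[0.3,0,0,0.154,0]],
  ],
)

```text
time_s: 6.85
tool_pos: [441.6, -200.3, 32.8]
tool_rot: [[-0.897, 0.443, 0.001], [0.443, 0.897, -0.001], [-0.002, -0.0, -1.0]]
wrist_force: [0.4, 0.2, -0.9]
opening: 45.9
grasp_force: 61.6
```

>>> send_rows(
  series=[
    [[0.3,0,0,0.001,0],[0.3,0,0,0.002,0],[0.3,0,0,0.002,0]],
  ],
)

```text
time_s: 7.22
tool_pos: [441.5, -200.3, 32.0]
tool_rot: [[-0.897, 0.443, 0.002], [0.443, 0.897, -0.001], [-0.002, -0.0, -1.0]]
wrist_force: [-8.5, 4.5, 35.6]
opening: 45.8
grasp_force: 65.6
```

>>> send_rows(
  series=[
    [[0.3,0,0,-0.001,0],[0.7,0,0,-0.001,0],[1,0,0,-0.001,0],[1,0,0,-0.001,0],[1,0,0,-0.001,0],[1,0,0,-0.02,0],[1,0,0,-0.05,0],[1,0,0,-0.1,0],[1,0,0,-0.15,0],[1,0,0,-0.2,0],[1,0,0,-0.22,0],[1,0,0,-0.22,0]],
  ],
)

```text
time_s: 8.72
tool_pos: [441.5, -200.3, 251.0]
tool_rot: [[-0.897, 0.443, 0.002], [0.443, 0.897, -0.001], [-0.002, -0.0, -1.0]]
wrist_force: [-0.6, 0.4, -0.3]
opening: 85.6
grasp_force: 0.0
```

```bash
python3 - <<'E'
from h import *
s=r.read_state();print(s["tool_pos"],s["opening"],s["q"])
C=r.capture("scene");S=r.capture("side")
for n,c in(("scene",C),("side",S)): spots(n,c,["dust_cap"])
W=r.capture("wrist");spots("wrist",W,["dust_cap"])
t=r.trace("wrist","dust_cap")
if t:
  b=bb(t[0]["region"]);print(b,pbb(W,CAP,np.array([441,-200,0])))
E
```

```text
[ 441.5406804  -200.32998993  251.04158004] 85.6185092054065 [-5.94200159e-01  1.92300506e-01 -1.41542060e-01  1.23454830e+00
  7.97651361e-06 -1.35412461e-01]
scene dust_cap 0.72 [ 445.3 -202.7   -1.7] [412. 464.]
wrist dust_cap 0.82 [ 440.2 -197.7    1. ] [324. 199.]
[296. 177. 348. 234.] [295.40431879 176.75356875 348.75785571 235.58175924]
```

>>> send_rows(
  series=[
    [[1,0.02,0.04,0,0],[1,0.04,0.08,0,0],[1,0.065,0.125,0,0],[1,0.09,0.17,0,0],[1,0.115,0.22,0,0],[1,0.14,0.27,0,0],[1,0.165,0.32,0,0],[1,0.19,0.37,0,0],[1,0.21,0.41,0,0],[1,0.223,0.434,0,0],[1,0.223,0.434,0,0],[1,0.223,0.434,0,0]],
  ],
)

```text
time_s: 10.58
tool_pos: [433.2, 287.4, 249.7]
tool_rot: [[-0.897, 0.443, -0.001], [0.443, 0.897, -0.0], [0.0, -0.001, -1.0]]
wrist_force: [-0.1, -0.7, -0.1]
opening: 85.3
grasp_force: 0.0
```

```bash
python3 - <<'E'
from h import *
s=r.read_state();print(s["tool_pos"],s["opening"],s["q"])
C={n:r.capture(n) for n in("scene","side","wrist")}
spots("wrist",C["wrist"],["load","collar","short"])
obs=[]
for n,c in C.items():
    u=proj(c,[434,290,30])
    L=[bb(t["region"]) for t in r.trace(n,"load") if t["region"].any()]
    b=min(L,key=lambda b:np.linalg.norm(b.reshape(2,2).mean(0)-u));obs.append((c,b));print(n,b,pbb(c,LOAD,np.array([434,290,0])).round())
x,f=fit(LOAD,obs,np.array([434,289,0.]));print(x,f.round(1))
x,f=fit(LOAD,obs[2:],np.array([434,289,0.]));print("wrist only",x,f.round(1))
f=lambda p:np.concatenate([pbb(c,LOAD,np.r_[p,0])-b for c,b in obs[2:]]);q=least_squares(f,[434.,289]);print(q.x,q.fun)
cv2.imwrite("pics/w3.png",C["wrist"]["image"][:,:,::-1])
E
```

```text
[433.1843685  287.44501253 249.68145281] 85.27801588839088 [ 4.29113610e-01  2.54858372e-01 -6.06913237e-02  1.25592714e+00
 -1.83830141e-04  8.87822017e-01]
wrist load 0.78 [432.1 286.7   2. ] [321. 199.]
wrist load 0.73 [374.3  59.2  -1.2] [ 98. 245.]
wrist load 0.65 [370.5 192.3   1. ] [206. 185.]
wrist collar 0.91 [374.9  62.5  32.5] [ 81. 256.]
wrist collar 0.86 [436.8 289.5  30.2] [326. 208.]
wrist collar 0.68 [370.3 193.8  28.1] [199. 189.]
wrist short 0.81 [592.7 279.6   1.2] [381. 332.]
scene [225. 207. 254. 249.] [225. 204. 254. 249.]
side [273. 192. 293. 225.] [273. 190. 295. 226.]
wrist [296. 175. 350. 234.] [298. 175. 353. 237.]
[432.03310515 288.58511588  -1.88203573] [-0.2 -1.8 -0.2  1.4 -0.9 -0.6  0.9  2.  -0.  -1.   0.3  0.9]
wrist only [433.32623485 287.84324359  -8.74250858] [ 0.4 -0.4 -0.4  0.3]
[431.59347017 288.67420207] [-0.3106319  -1.17738972  0.31041429  1.06751634]
```

View pics/w3.png

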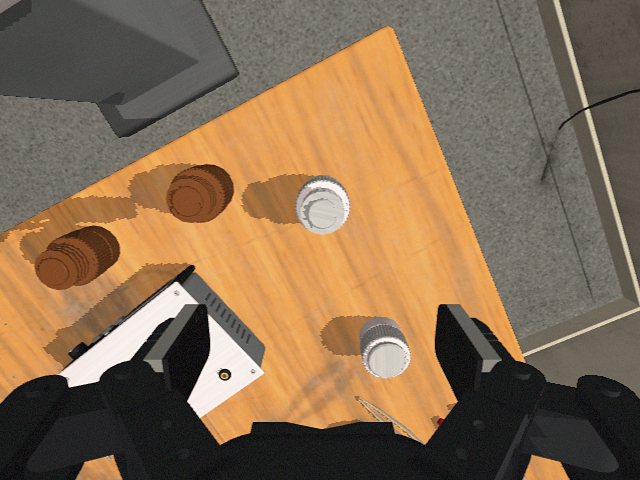

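The load is at wrist px (323,205), measured at (432,288.5) with its height consistent with the bench. The fingers clear the brown one at (200,193) px. I'm descending.

>>> send_rows(
  series=[
    [[1,0.0016,0.0005,0.05,0],[1,0.0016,0.0005,0.1,0],[1,0.0016,0.0005,0.15,0],[1,0.0016,0.0005,0.19,0],[1,0.0016,0.0005,0.21,0],[1,0.0016,0.0005,0.2185,0],[1,0.0016,0.0005,0.2185,0],[0.3,0.0016,0.0005,0.2185,0],[0.3,0.0016,0.0005,0.2185,0],[0.3,0.0016,0.0005,0.2185,0],[0.3,0.0016,0.0005,0.2185,0],[0.3,0.0016,0.0005,0.2185,0]],
  ],
)

```text
time_s: 12.52
tool_pos: [432.4, 289.2, 32.4]
tool_rot: [[-0.897, 0.443, 0.001], [0.443, 0.897, 0.0], [-0.001, 0.001, -1.0]]
wrist_force: [-2.3, -0.8, 11.4]
opening: 46.8
grasp_force: 60.1
```

>>> send_rows(
  series=[
    [[0.3,0,0,-0.02,0],[0.3,0,0,-0.06,0],[0.3,0,0,-0.1,0],[0.3,0,0,-0.13,0],[0.3,-0.035,-0.032,-0.13,0],[0.3,-0.07,-0.065,-0.13,0],[0.3,-0.11,-0.1,-0.13,0],[0.3,-0.145,-0.134,-0.13,0],[0.3,-0.18,-0.166,-0.13,0],[0.3,-0.195,-0.18,-0.13,0],[0.3,-0.195,-0.18,-0.13,0],[0.3,-0.195,-0.18,-0.13,0]],
  ],
)

```text
time_s: 14.02
tool_pos: [526.8, 42.2, 161.5]
tool_rot: [[-0.897, 0.442, -0.0], [0.442, 0.897, 0.0], [0.0, 0.0, -1.0]]
wrist_force: [-0.4, 0.1, -0.8]
opening: 46.5
grasp_force: 62.2
```

```bash
python3 - <<'E'
from h import *
s=r.read_state();print(s["tool_pos"],s["opening"],s["grasp_force"],s["q"])
C={n:r.capture(n) for n in("scene","side")}
for n in C: spots(n,C[n],["load","collar","pins","port","keyways","contact"])
def crop(c,u,v,h=65): return cv2.resize(c["image"][v-h:v+h,u-h:u+h,::-1],(400,400),interpolation=cv2.INTER_CUBIC)
cv2.imwrite("pics/c4.png",np.hstack([crop(C["scene"],364,255),crop(C["side"],328,250)]))
for n in C: print(n,proj(C[n],[527.1,41,55]),proj(C[n],[527.1,41,85]),proj(C[n],[527.1,41,130]))
E
```

```text
[526.75668762  42.20371304 161.51990299] 46.52643802118632 62.160027507925406 [-7.44622524e-02  3.12192322e-01 -2.24259910e-01  1.03465802e+00
  2.77428934e-04  3.83611120e-01]
scene load 0.84 [378.3 194.9  -5. ] [233. 285.]
scene load 0.78 [374.8  62.    4. ] [265. 336.]
scene load 0.68 [528.3  39.9 156.8] [365. 230.]
scene load 0.58 [530.8  45.4 128.7] [363. 243.]
scene collar 0.85 [528.2  42.5 156.6] [363. 229.]
scene collar 0.78 [377.7  60.5  32.6] [266. 322.]
scene collar 0.77 [372.5 196.1  31.7] [227. 269.]
scene pins 0.68 [527.6  37.7  69.7] [362. 277.]
scene pins 0.59 [525.3  41.3 132.1] [362. 244.]
scene port 0.75 [525.7  39.   56.7] [361. 284.]
scene keyways 0.96 [527.3  41.6 132.8] [363. 243.]
scene keyways 0.86 [375.7 192.7  -1.6] [232. 285.]
scene keyways 0.58 [373.5  60.5  -2.2] [265. 339.]Traceback (most recent call last):
  File "<stdin>", line 4, in <module>
  File "h.py", line 17, in spots
    for s in r.spot_point(cam,n)[:4]:
             ~~~~~~~~~~~~^^^^^^^
ValueError: it knows: collar, dust_cap, keyways, load, pins, port, short, tester
```

```bash
python3 - <<'E'
from h import *
for n in("scene","side"):
    D={k:[] for k in("pins","port","keyways","collar")}
    for i in range(4):
        c=r.capture(n)
        for k in D:
            if k=="collar" and i>1: continue
            for s in r.spot_point(n,k):
                w=toworld(c,s["centre"])
                if abs(w[0]-527)<15 and abs(w[1]-41)<15 and ((w[2]<90)==(k in("pins","port"))): D[k].append(w);break
    for k in D: print(n,k,len(D[k]),np.mean(D[k],0).round(1) if D[k] else 0,np.std(D[k],0).round(1) if D[k] else 0)
    u,v=proj(c,[527,41,95]).astype(int);h=50
    cr=cv2.resize(c["image"][v-h:v+h,u-h:u+h,::-1],(400,400),interpolation=cv2.INTER_CUBIC)
    cv2.imwrite(f"pics/full_{n}.png",c["image"][:,:,::-1]);print(u,v)
    A=cr if n=="scene" else np.hstack([A,cr])
cv2.imwrite("pics/c4.png",A)
E
```

```text
scene pins 4 [525.   37.2  68.9] [0.9 1.9 2.4]
scene port 4 [529.3  38.1  58.5] [0.6 0.9 1.2]
scene keyways 3 [527.7  39.7 131.4] [1.7 0.8 1.1]
scene collar 2 [530.5  41.5 157.5] [2.  0.4 0.5]
361 263
side pins 4 [527.8  41.4  66.1] [1.  1.4 1.3]
side port 4 [529.1  38.6  53.9] [1.1 1.  2.1]
side keyways 4 [531.3  44.9 131.1] [1.2 1.2 1. ]
side collar 2 [528.2  42.7 161.1] [1.1 0.2 0.1]
326 258
```

View pics/c4.png

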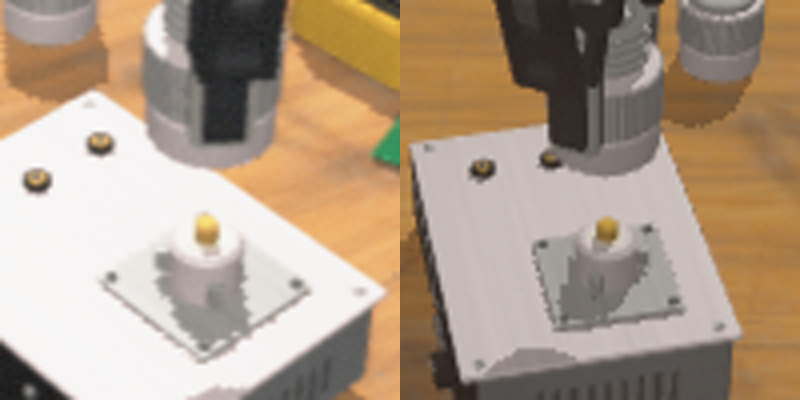

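The crop shows the load hanging above the bare spigot, with the brass contact at crop (207,228) in scene and (207,228) in side. The flange holes give the flange centre at about (204,280) and (207,273). I'm triangulating the port axis and the held load's axis.

```bash
python3 - <<'E'
from h import *
C={n:r.capture(n) for n in("scene","side")};O={"scene":(311,213),"side":(276,208)}
pts={}
for n,c in C.items():
    u0,v0=O[n];im=c["image"][v0:v0+100,u0:u0+100].astype(int)
    m=(im[...,0]-im[...,2]>60);m[:45]=0;m[70:]=0;m[:,:40]=0;m[:,64:]=0
    v,u=np.nonzero(m);w=(im[...,0]-im[...,2])[v,u]
    pts[n]=(np.average(u,weights=w)+u0,np.average(v,weights=w)+v0);print(n,len(u),pts[n])
P=tri([ray(C[n],*pts[n]) for n in C]);print("contact",P,[ (proj(C[n],P)-pts[n]).round(2) for n in C])
fl={"scene":(311+204.5/4-.4,213+280.5/4-.4),"side":(276+206.5/4-.4,208+273/4-.4)}
Q=tri([ray(C[n],*fl[n]) for n in C]);print("flange",Q,[(proj(C[n],Q)-fl[n]).round(2) for n in C])
# load silhouette edges: skirt at z~ 133..140 between left/right
K=cyl([(46,0),(46,10)])
for n,c in C.items():
    b=pbb(c,K,np.array([526.8,42.2,130.5]));print(n,"skirt pred crop px",((b-np.r_[O[n],O[n]])*4).round())
E
```

```text
scene 54 (np.float64(365.6526521199219), np.float64(266.1678197622849))
side 26 (np.float64(327.1924050632911), np.float64(264.57426160337553))
contact [528.245027    31.50853999  93.26060155] [array([0.2 , 1.54]), array([ 0.28, -1.27])]
flange [527.95173434  39.27168262  56.83329383] [array([0.01, 0.1 ]), array([ 0.02, -0.08])]
scene skirt pred crop px [139.  61. 271. 167.]
side skirt pred crop px [147.  86. 257. 173.]
```

```bash
python3 - <<'E'
from h import *
C={n:r.capture(n) for n in("scene","side")};B={"scene":(357,368,264,276),"side":(322,334,259,271)}
pts={}
for n,c in C.items():
    a,b,t,d=B[n];im=c["image"][t:d,a:b].astype(int);w=np.clip(im[...,0]-im[...,2]-35,0,None)
    v,u=np.nonzero(w);w=w[v,u];pts[n]=(np.average(u,weights=w)+a,np.average(v,weights=w)+t);print(n,len(u),np.round(pts[n],2),u.min()+a,u.max()+a,v.min()+t,v.max()+t)
P=tri([ray(C[n],*pts[n]) for n in C]);print("contact",P.round(1),[(proj(C[n],P)-pts[n]).round(2) for n in C])
K=cyl([(46,0),(46,10)])
for n,c in C.items():
    for p in r.trace(n,"load"):
        b=bb(p["region"])
        if abs(b[0]-proj(c,[527,42,140])[0])<40 and b[3]<262 and b[3]>235:
            m=p["region"];print(n,round(p["score"],2),b)
            print([(y,np.nonzero(m[y])[0].min(),np.nonzero(m[y])[0].max()) for y in range(int(b[3])-14,int(b[3])+1,2) if m[y].any()])
            pred=[]
            A=np.zeros((480,640),np.uint8);h=cv2.convexHull(np.array([proj(c,x+[526.8,42.2,130.5]) for x in cyl([(46,0),(46,17)])]).round().astype(np.int32));cv2.fillConvexPoly(A,h,1)
            print("pred",[(y,np.nonzero(A[y])[0].min(),np.nonzero(A[y])[0].max()) for y in range(int(b[3])-14,int(b[3])+1,2) if A[y].any()]);break
    y=(247 if n=="scene" else 246);u=int(proj(c,[527,42,135])[0]);print("row",y,u-24,c["image"][y,u-24:u+25].mean(-1).astype(int).tolist())
E
```

```text
scene 51 [362.25 269.8 ] 359 365 266 274
side 35 [327.3 264.6] 325 330 262 268
contact [528.1  40.   82.7] [array([-0.01, -0.05]), array([-0.01,  0.04])]
scene 0.87 [346. 206. 380. 255.]
[(241, np.int64(347), np.int64(379)), (243, np.int64(347), np.int64(379)), (245, np.int64(347), np.int64(379)), (247, np.int64(348), np.int64(379)), (249, np.int64(349), np.int64(378)), (251, np.int64(350), np.int64(376)), (253, np.int64(353), np.int64(373)), (255, np.int64(358), np.int64(369))]
pred [(241, np.int64(346), np.int64(379)), (243, np.int64(346), np.int64(378)), (245, np.int64(346), np.int64(378)), (247, np.int64(346), np.int64(378)), (249, np.int64(347), np.int64(377)), (251, np.int64(349), np.int64(375)), (253, np.int64(353), np.int64(373)), (255, np.int64(359), np.int64(367))]
row 247 338 [152, 214, 243, 245, 245, 246, 245, 245, 245, 233, 184, 155, 155, 153, 155, 158, 160, 159, 164, 161, 146, 134, 129, 92, 53, 44, 42, 40, 47, 46, 46, 45, 44, 56, 99, 126, 139, 143, 142, 134, 133, 145, 154, 162, 166, 167, 169, 170, 172]
side 0.84 [315. 208. 341. 251.]
[(237, np.int64(327), np.int64(340)), (239, np.int64(327), np.int64(340)), (241, np.int64(327), np.int64(340)), (243, np.int64(327), np.int64(340)), (245, np.int64(315), np.int64(340)), (247, np.int64(315), np.int64(338)), (249, np.int64(317), np.int64(336)), (251, np.int64(322), np.int64(332))]
pred [(237, np.int64(313), np.int64(340)), (239, np.int64(313), np.int64(340)), (241, np.int64(313), np.int64(340)), (243, np.int64(313), np.int64(340)), (245, np.int64(313), np.int64(340)), (247, np.int64(314), np.int64(339)), (249, np.int64(317), np.int64(336)), (251, np.int64(321), np.int64(332))]
row 246 302 [191, 192, 193, 192, 191, 191, 191, 192, 191, 119, 89, 102, 101, 114, 116, 116, 114, 115, 103, 98, 100, 103, 103, 104, 123, 122, 120, 119, 119, 119, 117, 117, 116, 114, 112, 109, 107, 125, 189, 192, 194, 155, 133, 132, 130, 131, 131, 131, 130]
```

>>> send_rows(
  series=[
    [[0.3,-0.001,-0.0003,0.015,0],[0.3,-0.001,-0.0003,0.03,0],[0.3,-0.001,-0.0003,0.042,0],[0.3,-0.001,-0.0003,0.049,0],[0.3,-0.001,-0.0003,0.05,0],[0.3,-0.001,-0.0003,0.051,0],[0.3,-0.001,-0.0003,0.052,0],[0.3,-0.001,-0.0003,0.053,0],[0.3,-0.001,-0.0003,0.053,0]],
  ],
)

```text
time_s: 17.6
tool_pos: [528.0, 40.6, 108.5]
tool_rot: [[-0.897, 0.443, 0.0], [0.443, 0.897, 0.0], [-0.0, 0.0, -1.0]]
wrist_force: [-0.1, 0.0, -2.4]
opening: 46.6
grasp_force: 62.2
```

>>> send_rows(
  series=[
    [[0.3,0,0,0.001,0],[0.3,0,0,0.002,0],[0.3,0,0,0.003,0],[0.3,0,0,0.003,0]],
  ],
)

```text
time_s: 18.1
tool_pos: [527.9, 40.6, 105.4]
tool_rot: [[-0.897, 0.443, -0.0], [0.443, 0.897, 0.0], [0.0, -0.0, -1.0]]
wrist_force: [-0.2, -0.3, -1.6]
opening: 46.7
grasp_force: 62.2
```

>>> send_rows(
  series=[
    [[0.3,0,0,0.001,0],[0.3,0,0,0.002,0],[0.3,0,0,0.003,0],[0.3,0,0,0.004,0],[0.3,0,0,0.0045,0],[0.3,0,0,0.005,0],[0.3,0,0,0.005,0]],
  ],
)

```text
time_s: 18.98
tool_pos: [528.0, 40.6, 100.5]
tool_rot: [[-0.897, 0.443, 0.0], [0.443, 0.897, -0.0], [-0.0, 0.0, -1.0]]
wrist_force: [0.7, -0.5, -1.2]
opening: 46.7
grasp_force: 62.2
```

>>> send_rows(
  series=[
    [[0.3,0,0,0.0005,0],[0.3,0,0,0.001,0],[0.3,0,0,0.0015,0],[0.3,0,0,0.002,0],[0.3,0,0,0.002,0]],
  ],
)

```text
time_s: 19.6
tool_pos: [527.9, 40.6, 98.5]
tool_rot: [[-0.897, 0.443, -0.0], [0.443, 0.897, -0.0], [0.0, -0.0, -1.0]]
wrist_force: [0.6, 0.2, -2.1]
opening: 46.7
grasp_force: 62.2
```

>>> send_rows(
  series=[
    [[0.3,0,0,0.0005,0],[0.3,0,0,0.001,0],[0.3,0,0,0.0015,0],[0.3,0,0,0.0015,0]],
  ],
)

```text
time_s: 20.1
tool_pos: [527.9, 40.6, 96.9]
tool_rot: [[-0.897, 0.443, -0.0], [0.443, 0.897, 0.0], [0.0, -0.0, -1.0]]
wrist_force: [0.6, -0.6, -1.8]
opening: 46.7
grasp_force: 62.2
```

>>> send_rows(
  series=[
    [[0.3,0,0,0.0005,0],[0.3,0,0,0.001,0],[0.3,0,0,0.0015,0],[0.3,0,0,0.0015,0]],
  ],
)

```text
time_s: 20.6
tool_pos: [528.0, 40.6, 95.5]
tool_rot: [[-0.897, 0.443, -0.0], [0.443, 0.897, 0.0], [0.0, -0.0, -1.0]]
wrist_force: [1.5, 0.6, -1.6]
opening: 46.8
grasp_force: 62.2
```

>>> send_rows(
  series=[
    [[0.3,0,0,0.0005,0],[0.3,0,0,0.001,0],[0.3,0,0,0.0015,0],[0.3,0,0,0.002,0],[0.3,0,0,0.0025,0],[0.3,0,0,0.0025,0]],
  ],
)

```text
time_s: 21.35
tool_pos: [528.0, 40.6, 92.9]
tool_rot: [[-0.897, 0.443, -0.0], [0.443, 0.897, 0.0], [0.0, -0.0, -1.0]]
wrist_force: [0.0, -0.5, -1.7]
opening: 46.6
grasp_force: 62.2
```

```bash
python3 - <<'E'
from h import *
A=[]
for n in("scene","side"):
    c=r.capture(n);spots(n,c,["keyways","collar"])
    u,v=proj(c,[528,40,75]).astype(int);h=40;A.append(cv2.resize(c["image"][v-h:v+h,u-h:u+h,::-1],(400,400),interpolation=cv2.INTER_CUBIC))
cv2.imwrite("pics/c5.png",np.hstack(A))
E
```

```text
scene keyways 0.91 [ 3.739e+02  5.680e+01 -3.000e-01] [266. 340.]
scene keyways 0.77 [527.3  41.3  63.5] [361. 279.]
scene keyways 0.62 [374.4 191.1  -0.6] [232. 285.]
scene collar 0.81 [372.9  60.5  32.7] [263. 324.]
scene collar 0.73 [372.6 195.9  32.6] [227. 269.]
scene collar 0.62 [530.5  39.3  90.8] [364. 265.]
side keyways 0.9 [376.4  58.9   2.4] [247. 291.]
side keyways 0.79 [373.6 196.4   4.9] [254. 244.]
side keyways 0.67 [530.9  44.5  63.5] [329. 271.]
side collar 0.83 [377.5 197.2  31.9] [255. 234.]
side collar 0.75 [374.2  55.4  32.2] [244. 280.]
side collar 0.68 [529.   43.3  91. ] [328. 260.]
```

View pics/c5.png

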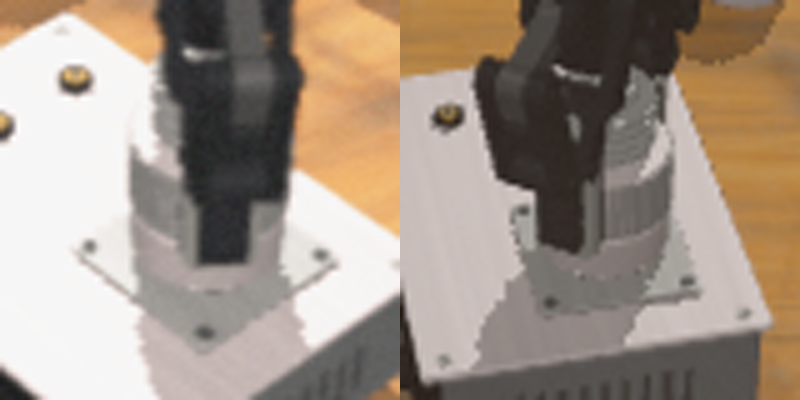

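The load is over the spigot with its rim only a few mm above the flange, at crop (210,285). That is already below pin level, so the keyways happen to be aligned. I'll keep pushing gently and watch the force.

>>> send_rows(
  series=[
    [[0.3,0,0,0.0005,0],[0.3,0,0,0.001,0],[0.3,0,0,0.0015,0],[0.3,0,0,0.002,0],[0.3,0,0,0.0025,0],[0.3,0,0,0.003,0],[0.3,0,0,0.003,0]],
  ],
)

```text
time_s: 22.52
tool_pos: [528.0, 40.6, 90.0]
tool_rot: [[-0.897, 0.443, 0.0], [0.443, 0.897, -0.0], [-0.0, 0.0, -1.0]]
wrist_force: [-1.0, 0.9, 4.5]
opening: 46.8
grasp_force: 62.6
```

>>> send_rows(
  series=[
    [[0.3,0,0,0.0005,0],[0.3,0,0,0.001,0],[0.3,0,0,0.0015,0],[0.3,0,0,0.002,0],[0.3,0,0,0.0025,0],[0.3,0,0,0.0025,0]],
  ],
)

```text
time_s: 23.28
tool_pos: [528.0, 40.6, 87.6]
tool_rot: [[-0.897, 0.443, 0.0], [0.443, 0.897, -0.0], [-0.0, 0.0, -1.0]]
wrist_force: [-1.6, 1.2, 6.8]
opening: 46.6
grasp_force: 62.8
```

>>> send_rows(
  series=[
    [[0.3,0,0,0.0003,0],[0.3,0,0,0.0006,0],[0.3,0,0,0.0009,0],[0.3,0,0,0.0009,0],[0.3,0,0,0.0009,0]],
  ],
)

```text
time_s: 23.9
tool_pos: [528.1, 40.6, 87.4]
tool_rot: [[-0.897, 0.443, 0.001], [0.443, 0.897, -0.0], [-0.001, 0.0, -1.0]]
wrist_force: [-7.0, -0.5, 19.9]
opening: 46.7
grasp_force: 64.5
```

The force jumped from 7 to 20 N with the travel stopped, so the load is seated on the flange. I'll hold for a moment and check.

>>> send_rows(
  series=[
    [[0.3,0,0,0.0001,0],[0.3,0,0,0.0001,0],[0.3,0,0,0.0001,0],[0.3,0,0,0.0001,0],[0.3,0,0,0.0001,0],[0.3,0,0,0.0001,0]],
  ],
)

```text
time_s: 24.65
tool_pos: [528.0, 40.6, 87.4]
tool_rot: [[-0.897, 0.443, 0.001], [0.443, 0.897, -0.0], [-0.001, 0.0, -1.0]]
wrist_force: [-6.9, 0.4, 22.1]
opening: 46.8
grasp_force: 64.5
```

```bash
python3 - <<'E'
from h import *
A=[]
for n in("scene","side"):
    c=r.capture(n);spots(n,c,["dust_cap","short"])
    if n=="scene": spots(n,c,["keyways"])
    u,v=proj(c,[528,40,65]).astype(int);h=40;A.append(cv2.resize(c["image"][v-h:v+h,u-h:u+h,::-1],(400,400),interpolation=cv2.INTER_CUBIC))
cv2.imwrite("pics/c6.png",np.hstack(A));s=r.read_state();print(s["time_s"],s["tool_pos"],s["wrist_force"])
E
```

```text
scene short 0.79 [596.  278.7   1.2] [322. 216.]
scene keyways 0.96 [373.6 193.5  -0.9] [231. 285.]
scene keyways 0.74 [525.2  37.7  70.4] [361. 277.]
scene keyways 0.69 [526.   39.4  58.6] [361. 282.]
scene keyways 0.56 [376.5  58.   -2.9] [267. 340.]
side dust_cap 0.93 [ 442.4 -201.6    2.6] [270. 419.]
side short 0.74 [ 5.974e+02  2.762e+02 -5.000e-01] [356. 223.]
25.0 [528.04155429  40.58635948  87.44204204] [-5.89039981  0.22483291 20.72932049]
```

View pics/c6.png

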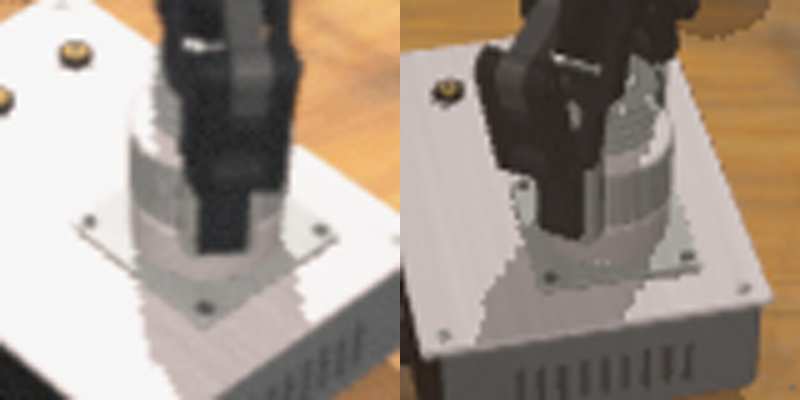

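The picture shows the rim down on the flange. TCP 87.4 minus the grip height of 32.4 puts the rim at 55.0, which is home. The cap and the short are standing, so I'm handing in.

```bash
python3 -c "
from plant import r
print(r.hand_in())"
```

```text
the job is handed in; nothing more can be done
None
```

I handed the job in at about 25 s: the dust cap stands upright on the bench at about (441, -200) mm, the finned load is fully home on the flange and held by its collar under about 20 N, and the flat-topped standard is untouched. The keyways met the pins without any turning.

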